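Clamp the valve body with the swing strap and cam lever

ROBOT

A 6-joint arm with a two-finger parallel gripper is mounted at the origin on the work surface. World frame = base frame: x ahead of the robot, y to its left, z up, the work surface at z = 0. Lengths are in m, angles in rad, forces in N, time in s.
With the tool pointing down it reaches from about 0.3 to 0.85 m from the base axis. Payload 4.2 kg.
Tool frame: the origin (TCP) lies at the very end of the fingers, on their centre line; the grasp point (between the pads) lies 19 mm behind it; z points along the fingers, y is the direction in which the jaws open and shut (so a half turn about z gives the same grasp; the last joint's range is limited). The gripper opens to 91 mm and grips with 3 to 60 N. Pads are 32 mm wide; open, the fingers measure 118 mm over their backs; the gripper's body (76 mm by 178 mm) begins 60 mm behind the grasp point.
Start: joints at [-1.191, 0.32, 1.565, -0, 1.257, -0.02], TCP at [0.224, -0.53, 0.214] pointing down, gripper open.
Joint ranges: [-3.11, 3.11], [-0.84, 2.01], [0.21, 2.61], [-1.34, 4.49], [0.05, 2.63], [-2.56, 2.56]. Speed limits (rad/s): [2.57, 2.57, 3.14, 3.14, 3.14, 3.14].

INTERFACE

Orientations are given as a rotation vector (axis times angle).
In Python, from workcell import * gives the robot as it stands. The module is installed in compiled form; this text tells all that it offers.
- The arm moves only by the tool step_arm, never from a script. Its argument "rows" is a list of rows, each a list of 6 numbers: the shift along the world's x, y, z normalised to -1 to 1, where 1 is 0.4 m, then the turn, a rotation vector about the world's x, y, z normalised to -1 to 1, where 1 is 30 degrees. A call has 1 to 20 rows; each row is the pose to reach, as a shift and turn from the pose commanded when the call began; what a row does not reach only later rows make up. A row lasts 1/8 s, in which the tool goes at most 62.5 mm and 10.7 degrees, less where a joint would pass 70% of its speed; a pose out of reach is approached as far as the arm can. A call with a number of a shift or a turn outside -1 to 1 is refused whole. A call with a gripper value outside its range is refused whole. "hand" is the closure, from -1 (fully open) to 1 (shut), so that 0 is half open, set as the call begins (left out, the last holds). The fingers move at their own pace and stop on an object; the grip force is fixed at half the most. Time passes only in rows, so rows that repeat a pose let the fingers close. It gives the time, the measured TCP pose, the force and the opening at its end, in the units of the state.
- read_state(): the state, without advancing time (a new reading comes with each control period).
- snapshot(name): name is "scene" or "side" or "wrist"; returns (picture, depth): 480x640x3 uint8, red, green, blue; 480x640 float32, m along the optical axis (not along the pixel's ray), 0 where there is no reading.
- camera_model(name): a dict with "vertical_fov" (degrees; the focal length in pixels is half the picture's height over the tangent of half this angle, whatever the lens; pixels are square), "cx", "cy" (the principal point, pixels), "R" (3x3) and "t" (3): a world point X has camera coordinates R X + t; the wrist camera has in their place "T_tool_cam" (4x4, takes a point from camera to tool coordinates, whose origin is the TCP and whose axes are the flange's). Camera axes: x right, y down, z forward; pixel columns grow to the right and rows downward; lengths in m; the calibration is good to about 2 mm. A picture is of the moment at which its call begins: read the wrist's pose just before it. camera_model takes no time and is no camera call.
- close_job(): hands the job in, once; it reports no verdict.
Trained networks look in the newest picture that a camera, given by its name, has taken for a name from the list of things; names that differ only in an ending like _2 or _b are one class to them, and where a whole thing is asked for, a point or a joint stands for the part that bears it (a point fixed in the world has none). Each returns a list of dicts, best first, with "score" (0 to 1); they miss things now and then, are a little off and sometimes report something else, mostly with a low value. They report only what shows in the picture. A call takes as long as a camera call.
- find_in(camera, query): "centre" ([x, y, z] in m, in world coordinates, good to about 4 mm: the middle of the surface that is visible of it).
The state is a dict: "time_s": time; "joint_positions": joint angles; "joint_velocities": joint speeds; "joint_efforts": joint torques, N m; "tcp_pos": TCP position; "tool_rot": TCP orientation; "contact_force": force on the tool from outside, world axes, zero at the start; "ft_torque": the same for the moment, N m; "opening": opening from 0.0 (shut) to 1.0 (fully open).
Only numpy, scipy, OpenCV 4.12 (cv2) and the standard library are available. Lean on these libraries where they do the work, as an engineer would, in place of code of your own. Each camera call takes 0.05 s, during which the arm holds its last target. There are 200 camera calls.

TASK

Clamp the gearbox valve body in its bench fixture: with a finger, push the swinging clamp strap round until it stops over the valve body, then push the cam lever on the strap's tail all the way down. Keep the lever up until the strap is fully over, only push and lift nothing, and leave the valve body and the loose items around it where they are.

Things in the scene. Friction and masses are not known exactly. Their poses are not given: they have to be found in the camera images.
- fixture: Fixed grey fixture plate, 260 x 300 x 12 mm, flat on the bench; origin at the centre of its underside. The valve body stands on its own +y half, the strap's pivot post at its x 0, y -60 mm. Short steel locating pins (up to 34 mm above the bench) stand round the valve body. Its place and yaw vary.
- pivot (a point): Point on the vertical pivot axis of the clamp strap, at mid-thickness of the strap (75 mm above the bench); the post is fixed.
- strap (a joint): Angle of the clamp strap about the vertical pivot axis, rad. 0: parked, the nose pointing along the fixture's own -x turned 20 degrees towards its -y. It grows as the strap swings clockwise seen from above; 1.92 is the stop: the strap points along the fixture's +y, over the valve body. The pivot is stiff (about 2 N sideways at the nose) and stays where it is left.
- nose (a point): On the strap at mid-thickness, on the pad spindle's axis, 130 mm from the pivot axis. The strap is a flat steel bar 30 mm wide, 14 mm thick, 68 to 82 mm above the bench, reaching 30 mm past this point and, on the other side of the pivot, 50 mm behind it (its tail). Its flank or the spindle's head can be pushed. A finger passing over the valve body has to stay above 52 mm.
- pad: The clamp pad with its spindle in the strap's nose; origin on the spindle axis, at bench level when the lever is up. The spindle's round head (20 mm diameter) then reaches 102 mm above the bench, the pad (22 mm diameter) hangs down to 55 mm. The cam lever drives it down 4.2 mm, which presses it on the valve body.
- lever (a joint): Angle of the cam lever, rad. 0: raised, sloping up at 65 degrees from level and leaning out, away from the strap's nose; grows as it is pushed outward and down; at 1.134, its stop, it lies level, pointing out from the strap's tail in line with the strap. It swings in the upright plane along the strap and stays where it is left (about 4 to 5 N to push at its end).
- lever_hinge (a point): Centre of the lever's level hinge axis: on the strap's tail, 35 mm from the pivot axis on the side away from the nose, 97 mm above the bench; it goes round with the strap.
- lever_end (a point): On the lever's centreline, 80 mm from the hinge axis, near the middle of its black handle (40 mm long, 26 wide, 14 thick). Between hinge and handle it is a bar 14 mm wide and 10 mm thick. The lever ends 100 mm from the hinge axis; its end stands 188 mm above the bench at lever 0; when down, the handle's top is 104 mm above the bench.
- valve_body_mid (a point): Centre of the valve body, a loose aluminium casting 130 x 180 x 40 mm (fixture x, y, z), 0.6 to 1.2 kg, standing on the plate at fixture x 0, y 60 mm; its top is flat, 52 mm above the bench.
- socket_mid (a point): Bystander: steel wrench socket, 28 mm diameter, 36 mm high, standing on the plate; its centre.
- drum_mid (a point): Bystander: turned steel clutch drum, 68 mm diameter, 58 mm high, on the bench; its centre.
- race_mid (a point): Bystander: steel bearing race, 46 mm diameter, 11 mm high, lying on the plate; its centre.
- spray_mid (a point): Bystander: spray can, 66 mm diameter, 190 mm high, on the bench; its centre.
- squeeze_mid (a point): Bystander: red squeeze bottle, 56 mm diameter, 150 mm high, on the bench; its centre.
- dish_mid (a point): Bystander: small round steel dish, 100 mm diameter, 32 mm high, on the bench; its centre.
- wrench_grip (a point): Bystander: combination wrench, 190 mm long, lying on the bench; a point in the middle of its handle.

How it is judged:
By the outcome, as a careful person would: the job done as asked, in the order asked, and still so for the second after the job is handed in, with the robot touching nothing.
It also fails if it takes over 53 s, if anything falls off the work surface, if the arm or the gripper's body presses on something with over 40 N, if the wrist force passes 120 N, or if a joint passes its speed limit or range.

## Working session

There is one attempt and no reset: what is moved stays moved. The work goes in short steps, Python scripts to look and compute and a tool call to move; the robot and the scene stay as the last step left them, time stands still between calls to the robot, and variables do not carry over. Pictures are saved under pics/ and viewed, about 8 in all and at most 12, crops included, and the job is handed in when it is done.

Besides the shell and the picture viewer there is one more tool, called after "Emit:" as name(argument=value, ...), one argument or row to a line, values as JSON. step_arm: Moves the arm, as the interface text tells. Scaled input: -1 to 1 covers 0.4 m each way for a shift and 30 degrees each way for a turn. Its arguments: {"type":"object","properties":{"rows":{"type":"array"},"hand":{"type":"number"}},"required":["rows"]}

```bash
mkdir -p pics; python3 - <<'E'
from workcell import *
import cv2,numpy as np
s=read_state();print(s['time_s'],s['tcp_pos'],s['tool_rot'],s['contact_force'])
for c in('scene','side'):
    p,d=snapshot(c);cv2.imwrite(f'pics/{c}1.png',p[:,:,::-1]);np.savez(f'{c}1.npz',p=p,d=d)
    m=camera_model(c);print(c,m)
    for q in('fixture','pivot','strap','nose','pad','lever','lever_hinge','lever_end','valve_body_mid','socket_mid','drum_mid','race_mid','spray_mid','squeeze_mid','dish_mid','wrench_grip'):
        try:r=find_in(c,q);print(q,[(np.round(x['centre'],3).tolist(),round(x['score'],2)) for x in r[:2]])
        except Exception as e:print(q,e)
print(read_state()['time_s'])
E
```

```text
0.0 [ 0.22362538 -0.52917619  0.21310559] [-3.07728009e+00 -6.23593031e-01  5.66572038e-04] [0.35061747 0.1710518  0.31938763]
scene {'vertical_fov': 56.05189415573254, 'cx': 310.90916159240936, 'cy': 244.9504129886286, 'R': array([[-0.75309726,  0.65784112,  0.00946458],
       [ 0.54429362,  0.63106022, -0.55272729],
       [-0.36957946, -0.4111059 , -0.83330844]]), 't': array([ 0.3968496 , -0.31758766,  1.19860147])}
fixture [([0.631, 0.086, 0.013], 0.82)]
pivot [([0.627, 0.088, 0.014], 0.94), ([0.553, 0.074, 0.085], 0.54)]
strap [([0.552, 0.071, 0.084], 0.58)]
nose [([0.554, 0.073, 0.083], 0.71), ([0.63, 0.09, 0.012], 0.67)]
pad [([0.455, 0.062, 0.103], 0.54)]
lever [([0.653, 0.084, 0.161], 0.57)]
lever_hinge [([0.644, 0.083, 0.164], 0.7)]
lever_end [([0.648, 0.08, 0.158], 0.68)]
valve_body_mid [([0.596, 0.201, 0.056], 0.71), ([0.625, 0.092, 0.014], 0.56)]
socket_mid [([0.685, 0.031, 0.044], 0.58)]
drum_mid [([0.487, -0.103, 0.051], 0.59)]
race_mid [([0.488, 0.179, 0.023], 0.75), ([0.659, -0.124, 0.091], 0.2)]
spray_mid [([0.551, 0.421, 0.166], 0.69), ([0.683, 0.034, 0.041], 0.65
[... 648 characters left out ...]
77, 0.082], 0.59)]
pad [([0.448, 0.065, 0.094], 0.59), ([0.675, 0.033, 0.037], 0.16)]
lever [([0.64, 0.085, 0.143], 0.82)]
lever_hinge [([0.642, 0.08, 0.138], 0.65), ([0.675, 0.036, 0.038], 0.59)]
lever_end [([0.642, 0.08, 0.148], 0.8)]
valve_body_mid [([0.572, 0.204, 0.05], 0.9), ([0.52, 0.091, 0.013], 0.23)]
socket_mid [([0.674, 0.037, 0.035], 0.56)]
drum_mid [([0.474, -0.1, 0.033], 0.74)]
race_mid [([0.483, 0.183, 0.023], 0.54), ([0.643, 0.081, 0.146], 0.42)]
spray_mid [([0.518, 0.446, 0.14], 0.75), ([0.636, 0.084, 0.142], 0.56)]
squeeze_mid [([0.64, -0.12, 0.073], 0.68)]
dish_mid [([0.689, 0.354, 0.015], 0.92), ([0.552, 0.075, 0.08], 0.43)]
wrench_grip [([0.423, 0.265, 0.008], 0.87)]
1.7
```

View pics/scene1.png

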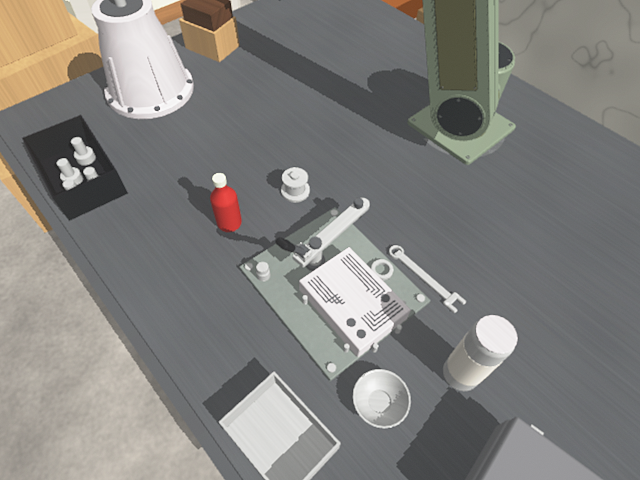

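View pics/side1.png

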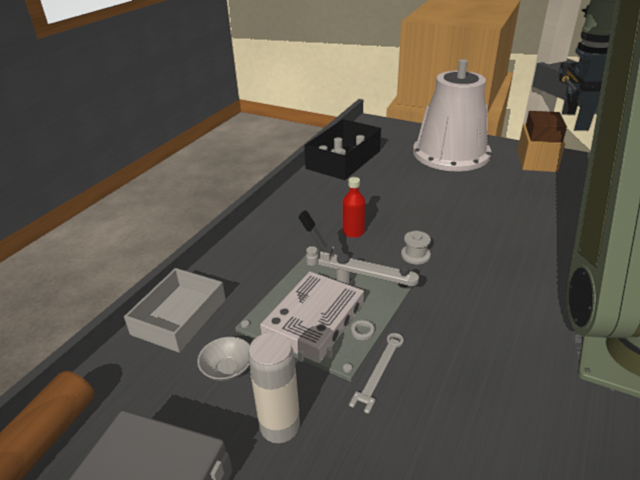

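```bash
cat > h.py <<'E'
from workcell import *
import cv2,numpy as np
def cloud(c,d):
    m=camera_model(c);f=240/np.tan(np.radians(m['vertical_fov']/2))
    v,u=np.mgrid[:480,:640]
    P=np.stack([(u-m['cx'])/f*d,(v-m['cy'])/f*d,d],-1)
    return (P-m['t'])@m['R']
E
python3 - <<'E'
from h import *
for c in('scene','side'):
    z=np.load(f'{c}1.npz');P=cloud(c,z['d']);ok=z['d']>0
    def box(lo,hi): 
        m=ok&np.all((P>lo)&(P<hi),-1);return P[m]
    s=box((.38,-.05,.077),(.7,.14,.086))
    print(c,'strap',len(s),cv2.minAreaRect(s[:,:2].astype(np.float32)),np.median(s[:,2]))
    s=box((.38,-.05,.094),(.52,.14,.11));print('head',s.mean(0),cv2.minAreaRect(s[:,:2].astype(np.float32)))
    s=box((.4,.05,.047),(.75,.4,.058));print('vb',cv2.minAreaRect(s[:,:2].astype(np.float32)),np.median(s[:,2]))
    s=box((.55,-.0,.12),(.75,.14,.2));print('lever',s.mean(0),s.min(0),s.max(0))
E
```

```text
scene strap 937 ((0.5265706181526184, 0.06606590747833252), (0.20935805141925812, 0.030811140313744545), 5.536245822906494) 0.08193842620940137
head [0.45255698 0.05980126 0.10015925] ((0.4513968527317047, 0.058930881321430206), (0.019011812284588814, 0.018304862082004547), 31.607086181640625)
vb ((0.582931637763977, 0.21326018869876862), (0.34683114290237427, 0.18009237945079803), 75.3016586303711) 0.05221291970826761
lever [0.65664053 0.08258923 0.16730209] [0.62549829 0.06736811 0.12098587] [0.6725272  0.0921491  0.18577924]
side strap 911 ((0.5229877233505249, 0.06672227382659912), (0.20946648716926575, 0.034897297620773315), 6.0243988037109375) 0.08236828930299467
head [0.44677696 0.06152935 0.10022913] ((0.44782543182373047, 0.059991441667079926), (0.018709614872932434, 0.01931227184832096), 31.795778274536133)
vb ((0.5462560057640076, 0.17034798860549927), (0.23024065792560577, 0.20358239114284515), 87.19246673583984) 0.05281298668797732
lever [0.64468515 0.0814079  0.15717656] [0.61884324 0.0631726  0.12041494] [0.66731726 0.09450685 0.18620153]
```

The strap is parked and the lever is up. In the scene picture the spindle head is at (362,204), the pivot at about (315,245) and the lever handle at (287,243).

From the point clouds:
- Pivot at about (0.580, 0.072).
- Nose heading 185.7°, so fixture yaw is about -14.3° and the stop heading is 75.7°.

I'll bring the shut fingers to the strap's -y flank.

Emit:
step_arm(
  hand=1,
  rows=[
    [0.04, 0.08, 0, 0, 0, 0.1],
    [0.1, 0.2, 0, 0, 0, 0.3],
    [0.18, 0.34, 0, 0, 0, 0.5],
    [0.26, 0.48, 0, 0, 0, 0.7],
    [0.34, 0.62, 0, 0, 0, 0.85],
    [0.4, 0.76, 0, 0, 0, 1],
    [0.44, 0.825, 0, 0, 0, 1],
    [0.44, 0.825, 0, 0, 0, 1],
  ],
)

```text
time_s: 2.7
tcp_pos: [0.4006, -0.198, 0.2142]
tool_rot: [2.809, 1.405, 0.001]
contact_force: [-0.6, -0.8, -0.0]
opening: 0.152
```

Emit:
step_arm(
  rows=[
    [0.04, 0.1, 0, 0, 0, 0.2],
    [0.08, 0.25, 0, 0, 0, 0.5],
    [0.14, 0.4, 0, 0, 0, 0.8],
    [0.175, 0.5, 0, 0, 0, 1],
    [0.175, 0.525, 0, 0, 0, 1],
    [0.175, 0.525, 0, 0, 0, 1],
  ],
)

```text
time_s: 3.45
tcp_pos: [0.4695, 0.0095, 0.2138]
tool_rot: [2.355, 2.079, -0.002]
contact_force: [0.3, -0.6, -0.5]
opening: 0.007
```

```bash
python3 - <<'E'
from h import *
from scipy.spatial.transform import Rotation as R
s=read_state();print(s['time_s'],s['tcp_pos'],R.from_rotvec(s['tool_rot']).as_matrix().round(3),s['joint_positions'],s['contact_force'],s['opening'])
E
```

```text
3.45 [0.46949917 0.00954273 0.21384771] [[ 0.124  0.992 -0.001]
 [ 0.992 -0.124 -0.001]
 [-0.001 -0.    -1.   ]] [-3.51571159e-03  1.53687706e-01  1.79060609e+00 -9.81202264e-04
  1.19785893e+00  1.21187191e-01] [ 0.33654121 -0.60528184 -0.54995097] 0.0072601099209924245
```

Emit:
step_arm(
  rows=[
    [0, 0, -0.05, 0, 0, 0.15],
    [0, 0, -0.15, 0, 0, 0.3],
    [0, 0, -0.26, 0, 0, 0.43],
    [0, 0, -0.34, 0, 0, 0.43],
    [0, 0, -0.377, 0, 0, 0.43],
    [0, 0, -0.377, 0, 0, 0.43],
  ],
)

```text
time_s: 4.2
tcp_pos: [0.4687, 0.0086, 0.0623]
tool_rot: [-2.108, -2.327, 0.003]
contact_force: [0.2, -0.2, 0.5]
opening: 0.005
```

```bash
cat >arc.py <<'E'
from h import *
from scipy.spatial.transform import Rotation as R
import sys
piv=np.array([.5797,.0719])
def tcp(phi,gap=0,rho=.115):
    a=np.radians(phi);u=np.array([np.cos(a),np.sin(a)]);return piv+rho*u+(.031+gap)*np.array([-u[1],u[0]])
s=read_state();p0=s['tcp_pos'];y=R.from_rotvec(s['tool_rot']).as_matrix()[:,1]
print(s['time_s'],p0.round(4),np.degrees(np.arctan2(y[1],y[0])),s['contact_force'].round(1))
E
python3 - <<'E'
from arc import *
prev=p0[:2]
for k,(a,b) in enumerate([(185.7,158.2),(158.2,130.7),(130.7,103.2),(103.2,78)]):
    base=tcp(a) if k else p0[:2]
    print(k,[((tcp(a+(b-a)*i/8)-base)/.4).round(3).tolist()+[round((b-a)*i/8/30,2)] for i in range(9)])
E
```

```text
4.2 [0.4687 0.0086 0.0623] 5.649943754020647 [ 0.2 -0.2  0.5]
0 [[-0.001, 0.053, -0.0], [-0.007, 0.07, -0.11], [-0.011, 0.087, -0.23], [-0.015, 0.104, -0.34], [-0.018, 0.122, -0.46], [-0.02, 0.14, -0.57], [-0.02, 0.157, -0.69], [-0.02, 0.175, -0.8], [-0.018, 0.193, -0.92]]
1 [[0.0, 0.0, -0.0], [0.003, 0.018, -0.11], [0.006, 0.035, -0.23], [0.011, 0.052, -0.34], [0.017, 0.069, -0.46], [0.023, 0.086, -0.57], [0.031, 0.102, -0.69], [0.04, 0.118, -0.8], [0.049, 0.133, -0.92]]
2 [[0.0, 0.0, -0.0], [0.01, 0.014, -0.11], [0.022, 0.028, -0.23], [0.034, 0.041, -0.34], [0.047, 0.054, -0.46], [0.06, 0.065, -0.57], [0.075, 0.076, -0.69], [0.09, 0.086, -0.8], [0.105, 0.095, -0.92]]
3 [[0.0, 0.0, -0.0], [0.015, 0.007, -0.11], [0.03, 0.014, -0.21], [0.045, 0.02, -0.32], [0.061, 0.024, -0.42], [0.076, 0.028, -0.53], [0.093, 0.032, -0.63], [0.109, 0.034, -0.74], [0.125, 0.035, -0.84]]
```

Emit:
step_arm(
  rows=[
    [0, 0.025, 0, 0, 0, 0],
    [-0.001, 0.053, 0, 0, 0, 0],
    [-0.007, 0.07, 0, 0, 0, -0.11],
    [-0.011, 0.087, 0, 0, 0, -0.23],
    [-0.015, 0.104, 0, 0, 0, -0.34],
    [-0.018, 0.122, 0, 0, 0, -0.46],
    [-0.02, 0.14, 0, 0, 0, -0.57],
    [-0.02, 0.157, 0, 0, 0, -0.69],
    [-0.02, 0.175, 0, 0, 0, -0.8],
    [-0.018, 0.193, 0, 0, 0, -0.92],
  ],
)

```text
time_s: 5.45
tcp_pos: [0.4632, 0.088, 0.0641]
tool_rot: [2.6, 1.759, 0.002]
contact_force: [0.6, -3.2, 0.3]
opening: 0.001
```

```bash
python3 - <<'E'
from arc import *
p,d=snapshot('side');cv2.imwrite('pics/a.png',cv2.resize(p[150:400,200:500,::-1],None,fx=2,fy=2));print(tcp(158.2))
E
```

```text
5.45 [0.4632 0.088  0.0641] -21.840423162897057 [ 0.6 -3.2  0.3]
[0.46141173 0.08582424]
```

View pics/a.png

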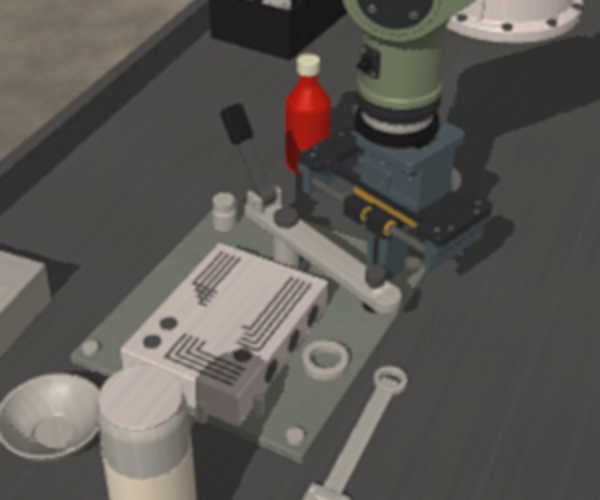

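The strap (head at crop pixel (375,275)) follows the finger with a 3 N push, and everything else is clear. Continuing the swing.

Emit:
step_arm(
  rows=[
    [0.003, 0.018, 0, 0, 0, -0.11],
    [0.006, 0.035, 0, 0, 0, -0.23],
    [0.011, 0.052, 0, 0, 0, -0.34],
    [0.017, 0.069, 0, 0, 0, -0.46],
    [0.023, 0.086, 0, 0, 0, -0.57],
    [0.031, 0.102, 0, 0, 0, -0.69],
    [0.04, 0.118, 0, 0, 0, -0.8],
    [0.049, 0.133, 0, 0, 0, -0.92],
  ],
)

```text
time_s: 6.5
tcp_pos: [0.4817, 0.1408, 0.0636]
tool_rot: [2.946, 1.09, -0.001]
contact_force: [-0.2, -3.0, 0.1]
opening: 0.004
```

Emit:
step_arm(
  rows=[
    [0.01, 0.014, 0, 0, 0, -0.11],
    [0.022, 0.028, 0, 0, 0, -0.23],
    [0.034, 0.041, 0, 0, 0, -0.34],
    [0.047, 0.054, 0, 0, 0, -0.46],
    [0.06, 0.065, 0, 0, 0, -0.57],
    [0.075, 0.076, 0, 0, 0, -0.69],
    [0.09, 0.086, 0, 0, 0, -0.8],
    [0.105, 0.095, 0, 0, 0, -0.92],
  ],
)

```text
time_s: 7.5
tcp_pos: [0.5231, 0.1788, 0.0634]
tool_rot: [3.12, 0.355, -0.003]
contact_force: [-1.5, -1.1, 1.0]
opening: 0.003
```

Emit:
step_arm(
  rows=[
    [0.015, 0.007, 0, 0, 0, -0.11],
    [0.03, 0.014, 0, 0, 0, -0.21],
    [0.045, 0.02, 0, 0, 0, -0.32],
    [0.061, 0.024, 0, 0, 0, -0.42],
    [0.076, 0.028, 0, 0, 0, -0.53],
    [0.093, 0.032, 0, 0, 0, -0.63],
    [0.109, 0.034, 0, 0, 0, -0.74],
    [0.117, 0.035, 0, 0, 0, -0.84],
  ],
)

```text
time_s: 8.5
tcp_pos: [0.5539, 0.1934, 0.0635]
tool_rot: [3.117, -0.337, -0.057]
contact_force: [-41.8, 5.3, 29.7]
opening: 0.008
```

```bash
python3 - <<'E'
from arc import *
for a in (78,75.7,73):print(a,((tcp(a)-p0[:2])/.4).round(3))
print(s['joint_positions'].round(2))
for c in('scene','side'):
    p,d=snapshot(c);cv2.imwrite(f'pics/b{c}.png',cv2.resize(p[150:400,200:500,::-1],None,fx=2,fy=2))
    P=cloud(c,d);m=(d>0)&np.all((P>(.38,.0,.079))&(P<(.75,.3,.085)),-1)
    q=P[m];print(c,len(q),cv2.minAreaRect(q[:,:2].astype(np.float32)))
E
```

```text
8.5 [0.5539 0.1934 0.0635] -102.31985299318401 [-41.8   5.3  29.7]
78 [ 0.049 -0.006]
75.7 [ 0.061 -0.006]
73 [ 0.075 -0.006]
[0.31 0.48 1.71 0.01 0.98 2.09]
scene 1105 ((0.5724266767501831, 0.1262640506029129), (0.20964008569717407, 0.053604066371917725), 87.02800750732422)
side 148 ((0.5545745491981506, 0.14376917481422424), (0.18372416496276855, 0.05907384678721428), 79.797607421875)
```

View pics/bside.png

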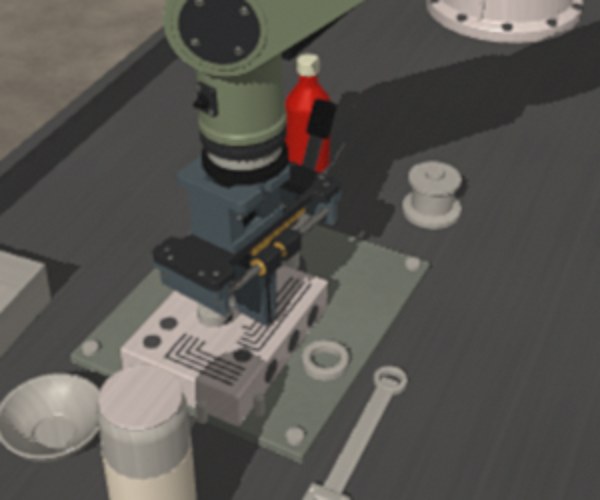

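View pics/bscene.png

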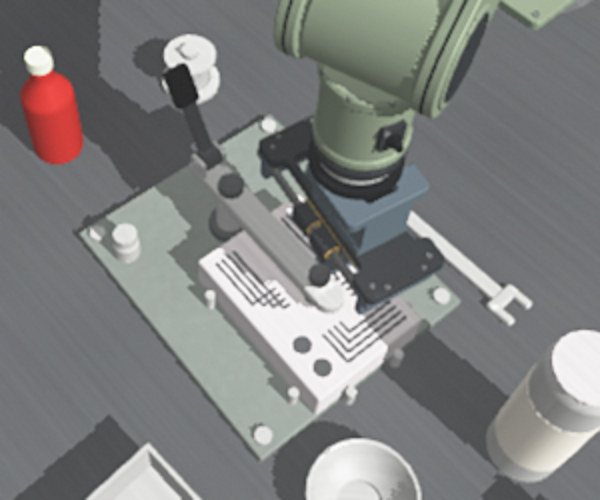

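```bash
python3 - <<'E'
from arc import *
print(s['time_s'],s['ft_torque'],s['tool_rot'],R.from_rotvec(s['tool_rot']).as_matrix().round(3))
p,d=snapshot('scene');P=cloud('scene',d)
for lo,hi in((.079,.085),(.095,.11),(.115,.2)):
    m=(d>0)&np.all((P>(.5,-.08,lo))&(P<(.7,.3,hi)),-1)
    im=np.zeros((480,640),np.uint8)
    q=P[m]; 
    H,_,_=np.histogram2d(q[:,1],q[:,0],bins=[np.arange(-.08,.3,.01),np.arange(.5,.7,.01)])
    print(lo);print('\n'.join('%.2f '%(-.08+i*.01)+''.join('.' if v==0 else '#' for v in r) for i,r in enumerate(H)))
E
```

```text
8.6 [0.5538 0.1934 0.0635] -102.23376164127203 [-36.7   4.3  27. ]
8.6 [0.84445604 6.28186021 0.21319679] [ 3.11716613 -0.33432484 -0.05551198] [[ 0.977 -0.212 -0.036]
 [-0.212 -0.977 -0.002]
 [-0.035  0.01  -0.999]]
0.079
-0.08 ...................
-0.07 ...................
-0.06 ...................
-0.05 ...................
-0.04 ...................
-0.03 ...................
-0.02 ...................
-0.01 ...................
0.00 ...................
0.01 .........#.........
0.02 .........#.........
0.03 ........##.........
0.04 ......####.........
0.05 ......####.........
0.06 ........##.........
0.07 ......####.........
0.08 ......####.........
0.09 ......####.........
0.10 ......####.........
0.11 ......####.........
0.12 ......####.........
0.13 .......###.........
0.14 .......###.........
0.15 .......###.........
0.16 .......####........
0.17 .......####........
0.18 ......#####........
0.19 ......#..##........
0.20 ....#######........
0.21 .......####........
0.22 .......####........
0.23 ........#..........
0.24 ...................
0.25 ...................
0.26 ..............
[... 1233 characters left out ...]

0.01 .......##..........
0.02 .......##..........
0.03 .......##..........
0.04 ...................
0.05 ...................
0.06 ...................
0.07 ...................
0.08 ...................
0.09 .......#...........
0.10 ..######...........
0.11 .########..........
0.12 ...######..........
0.13 ....####...........
0.14 ......###..........
0.15 ......###..........
0.16 .......###.........
0.17 .......###.........
0.18 .......###.........
0.19 ........##.........
0.20 ........###........
0.21 .......###.........
0.22 ........##.........
0.23 .......####........
0.24 ....#######........
0.25 ....########.......
0.26 ...#########.......
0.27 ...#########.......
0.28 ...#####...........
```

```bash
python3 - <<'E'
from arc import *
z=np.load('scene1.npz')
def clean(P,m,n=3):
    m=cv2.morphologyEx(m.astype(np.uint8),cv2.MORPH_OPEN,np.ones((n,n)))
    k,l,st,_=cv2.connectedComponentsWithStats(m);i=1+np.argmax(st[1:,4]);return P[l==i][:,:2].astype(np.float32)
for c in('scene','side'):
    z=np.load(f'{c}1.npz');P=cloud(c,z['d'])
    for nm,lo,hi in(('plate',.006,.018),('vb',.047,.0575)):
        m=(z['d']>0)&np.all((P>(.38,-.1,lo))&(P<(.82,.36,hi)),-1)
        print(c,nm,cv2.minAreaRect(clean(P,m)))
    p,d=snapshot(c);P=cloud(c,d);m=(d>0)&np.all((P>(.53,-.0,.077))&(P<(.65,.26,.087)),-1)
    q=clean(P,m,2);print('strap now',len(q),cv2.minAreaRect(q))
    for y in np.arange(.02,.24,.02):
        r=q[abs(q[:,1]-y)<.006]
        if len(r):print(round(y,2),r[:,0].min().round(4),r[:,0].max().round(4),end=' | ')
    print()
    for k in 'fixture','strap','pad','nose','lever_end','valve_body_mid':
        print(k,[(x['centre'],x['score']) for x in find_in(c,k)[:1]])
E
```

```text
8.65 [0.5539 0.1934 0.0635] -102.19257000840106 [-37.3   4.5  26.7]
scene plate ((0.6583484411239624, 0.1262791007757187), (0.3011815845966339, 0.11135531216859818), 86.73128509521484)
scene vb ((0.5873475670814514, 0.19072875380516052), (0.18059982359409332, 0.13114941120147705), 86.67469024658203)
strap now 1157 ((0.6972517371177673, 0.27457544207572937), (0.5201928615570068, 0.13344159722328186), 50.30807876586914)
0.04 0.5669 0.5939 | 0.06 0.5655 0.5954 | 0.08 0.5681 0.5955 | 0.1 0.5677 0.5972 | 0.12 0.5553 0.5982 | 0.14 0.5706 0.6001 | 0.16 0.5713 0.6003 | 0.18 0.57 0.6016 | 0.2 0.58 0.6025 | 0.22 0.5628 0.6034 | 
fixture [([0.637, 0.0982, 0.0097], 0.73)]
strap [([0.5825, 0.098, 0.0853], 0.73)]
pad [([0.5888, 0.2055, 0.1014], 0.51)]
nose [([0.5811, 0.1021, 0.0844], 0.84)]
lever_end [([0.5802, 0.0065, 0.1485], 0.78)]
valve_body_mid [([0.6131, 0.2196, 0.0546], 0.71)]
side plate ((0.5037690997123718, 0.1502229869365692), (0.1402897834777832, 0.2802547812461853), 3.9670560359954834)
side vb ((0.5835548639297485, 0.1915411651134491), (0.1841258406639099, 0.1313774138689041), 87.10971069335938)
strap now 90 ((0.39736777544021606, 0.5067043304443359), (0.04188689589500427, 0.7558273077011108), 26.076215744018555)
0.16 0.5417 0.5447 | 0.2 0.5348 0.5715 | 
fixture [([0.5117, 0.1507, 0.0108], 0.8)]
strap [([0.576, 0.0141, 0.1409], 0.77)]
pad []
nose [([0.5783, 0.0146, 0.1407], 0.75)]
lever_end [([0.5769, 0.0029, 0.1581], 0.53)]
valve_body_mid [([0.5558, 0.2311, 0.0491], 0.73)]
```

The valve body and plate edges give a fixture yaw of -3.3°, not -14.3°, so the strap was not parked at exactly 0. The strap now lies at about 87°, parallel to the valve body, so it is on its stop, which explains the 40 N reaction. I'll back off and rise.

Emit:
step_arm(
  rows=[
    [-0.04, 0, 0, 0, 0, 0],
    [-0.09, 0, 0, 0, 0, 0],
    [-0.15, 0, 0, 0, 0, 0],
    [-0.15, 0, 0.08, 0, 0, 0],
    [-0.15, 0, 0.2, 0, 0, 0.1],
    [-0.15, 0, 0.33, 0, 0, 0.2],
    [-0.15, 0, 0.45, 0, 0, 0.29],
    [-0.15, 0, 0.5, 0, 0, 0.29],
    [-0.15, 0, 0.5, 0, 0, 0.29],
  ],
)

```text
time_s: 10.48
tcp_pos: [0.5117, 0.1935, 0.2653]
tool_rot: [-3.138, 0.094, -0.007]
contact_force: [-0.0, -1.2, -0.8]
opening: 0.005
```

```bash
python3 - <<'E'
from arc import *
p,d=snapshot('scene');cv2.imwrite('pics/c.png',cv2.resize(p[150:400,200:500,::-1],None,fx=2,fy=2))
P=cloud('scene',d);m=(d>0)&np.all((P>(.54,-.08,.077))&(P<(.64,.26,.087)),-1);q=P[m]
for y in np.arange(.04,.22,.02):
    r=q[abs(q[:,1]-y)<.006]
    if len(r):print(round(y,2),r[:,0].min().round(4),r[:,0].max().round(4),end=' | ')
m=(d>0)&np.all((P>(.53,-.1,.12))&(P<(.64,.05,.2)),-1);q=P[m];print(q.mean(0),q.min(0),q.max(0))
for zz in (.125,.145,.165,.18):
    r=q[abs(q[:,2]-zz)<.005];print(zz,r.mean(0))
m=(d>0)&np.all((P>(.56,.15,.097))&(P<(.62,.23,.107)),-1);print(P[m].mean(0))
E
```

```text
10.475 [0.5117 0.1935 0.2653] -93.42950165390583 [-0.  -1.2 -0.8]
0.04 0.5665 0.5946 | 0.06 0.5661 0.5951 | 0.08 0.5664 0.5965 | 0.1 0.5683 0.5978 | 0.12 0.5685 0.5987 | 0.14 0.571 0.5993 | 0.16 0.5715 0.6005 | 0.18 0.5717 0.6017 | 0.2 0.5749 0.6033 | [0.57855384 0.00278526 0.15885973] [ 0.56318841 -0.02117599  0.12020749] [0.58978224 0.02770314 0.18488287]
0.125 [0.57955594 0.02265153 0.12531467]
0.145 [0.57814525 0.01136115 0.14456397]
0.165 [ 5.79045333e-01 -2.19542077e-04  1.65200102e-01]
0.18 [ 0.57768336 -0.01059716  0.18013488]
[0.58859054 0.20131386 0.10080104]
```

View pics/c.png

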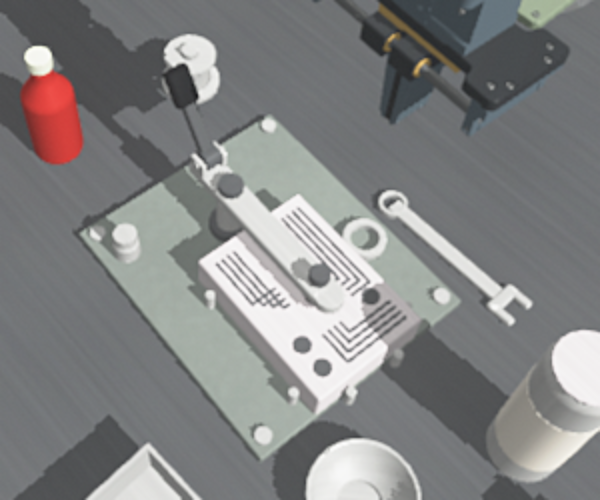

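The strap stays on its stop at 86.9°, and the lever is still up with its handle at crop pixel (181,87). Now moving to the inner side of the lever.

Emit:
step_arm(
  rows=[
    [0.03, -0.06, 0, 0, 0, 0],
    [0.07, -0.17, 0, 0, 0, 0],
    [0.12, -0.29, 0, 0, 0, 0],
    [0.16, -0.37, 0, 0, 0, 0],
    [0.166, -0.39, 0, 0, 0, 0],
    [0.166, -0.39, -0.06, 0, 0, 0],
    [0.166, -0.39, -0.15, 0, 0, 0],
    [0.166, -0.39, -0.21, 0, 0, 0],
    [0.166, -0.39, -0.228, 0, 0, 0],
    [0.166, -0.39, -0.228, 0, 0, 0],
  ],
)

```text
time_s: 11.78
tcp_pos: [0.577, 0.0373, 0.1716]
tool_rot: [-3.14, 0.095, 0.002]
contact_force: [-0.3, -0.3, 1.0]
opening: 0.006
```

```bash
python3 - <<'E'
from arc import *
h=np.array([.5777,.037]);u=-np.array([.056,.998])
for i,a in enumerate(np.radians(np.linspace(65,0,14))):
    S=.082+.010*i/13
    r=S*np.cos(a)-.007*np.sin(a)-.0135;z=.097+S*np.sin(a)+.007*np.cos(a)
    print(round(np.degrees(a)),((np.r_[h+u*r,z]-p0)/.4).round(3).tolist())
E
```

```text
11.775 [0.577  0.0373 0.1716] -93.45226035239767 [-0.3 -0.3  1. ]
65 [-0.0, -0.038, 0.007]
60 [-0.001, -0.055, 0.001]
55 [-0.002, -0.072, -0.005]
50 [-0.003, -0.089, -0.014]
45 [-0.004, -0.105, -0.024]
40 [-0.005, -0.12, -0.035]
35 [-0.006, -0.134, -0.048]
30 [-0.007, -0.147, -0.062]
25 [-0.007, -0.159, -0.078]
20 [-0.008, -0.17, -0.094]
15 [-0.008, -0.179, -0.112]
10 [-0.009, -0.186, -0.13]
5 [-0.009, -0.192, -0.149]
0 [-0.009, -0.197, -0.169]
```

Emit:
step_arm(
  rows=[
    [0, -0.02, 0.004, 0, 0, 0],
    [0, -0.038, 0.005, 0, 0, 0],
    [-0.001, -0.055, 0.001, 0, 0, 0],
    [-0.002, -0.072, -0.005, 0, 0, 0],
    [-0.003, -0.089, -0.014, 0, 0, 0],
    [-0.004, -0.105, -0.024, 0, 0, 0],
    [-0.005, -0.12, -0.035, 0, 0, 0],
    [-0.006, -0.134, -0.048, 0, 0, 0],
    [-0.007, -0.147, -0.062, 0, 0, 0],
    [-0.007, -0.159, -0.078, 0, 0, 0],
    [-0.008, -0.17, -0.094, 0, 0, 0],
    [-0.008, -0.179, -0.112, 0, 0, 0],
    [-0.009, -0.186, -0.13, 0, 0, 0],
    [-0.009, -0.192, -0.149, 0, 0, 0],
    [-0.009, -0.197, -0.169, 0, 0, 0],
    [-0.009, -0.197, -0.172, 0, 0, 0],
  ],
)

```text
time_s: 13.78
tcp_pos: [0.5739, -0.0421, 0.1041]
tool_rot: [-3.14, 0.096, -0.001]
contact_force: [-3.8, 4.0, 14.5]
opening: 0.006
```

Emit:
step_arm(
  rows=[
    [0, 0, -0.008, 0, 0, 0],
    [0, 0, -0.015, 0, 0, 0],
    [0, 0, -0.015, 0, 0, 0],
  ],
)

```text
time_s: 14.15
tcp_pos: [0.5742, -0.0421, 0.1035]
tool_rot: [3.14, -0.095, 0.006]
contact_force: [-11.0, 4.2, 38.2]
opening: 0.004
```

Emit:
step_arm(
  rows=[
    [0, 0, 0.03, 0, 0, 0],
    [0, 0, 0.1, 0, 0, 0],
    [0, 0, 0.2, 0, 0, 0],
    [-0.08, -0.08, 0.32, 0, 0, 0],
    [-0.25, -0.2, 0.4, 0, 0, 0],
    [-0.35, -0.3, 0.4, 0, 0, 0],
    [-0.4, -0.4, 0.4, 0, 0, 0],
    [-0.4, -0.4, 0.4, 0, 0, 0],
  ],
)

```text
time_s: 15.15
tcp_pos: [0.4112, -0.2054, 0.2569]
tool_rot: [3.137, -0.105, -0.003]
contact_force: [0.6, -0.4, 0.5]
opening: 0.007
```

```bash
python3 - <<'E'
from arc import *
for c in('scene','side'):
    p,d=snapshot(c);P=cloud(c,d)
    cv2.imwrite(f'pics/d{c}.png',cv2.resize(p[150:400,200:500,::-1],None,fx=2,fy=2))
    m=(d>0)&np.all((P>(.54,-.09,.088))&(P<(.61,-.005,.13)),-1);q=P[m]
    for y in(-.055,-.045,-.035,-.02,-.01):
        r=q[abs(q[:,1]-y)<.006]
        if len(r):print(c,y,np.median(r,0).round(4),r[:,2].max().round(4))
    m=(d>0)&np.all((P>(.56,.17,.09))&(P<(.62,.23,.107)),-1);print('head',np.median(P[m],0))
    m=(d>0)&np.all((P>(.38,-.1,.047))&(P<(.82,.36,.0575)),-1)
    m=cv2.morphologyEx(m.astype(np.uint8),cv2.MORPH_OPEN,np.ones((3,3)));k,l,st,_=cv2.connectedComponentsWithStats(m)
    print(cv2.minAreaRect(P[l==1+np.argmax(st[1:,4])][:,:2].astype(np.float32)))
    m=(d>0)&np.all((P>(.54,-.08,.072))&(P<(.64,.26,.083)),-1);q=P[m]
    for y in (.04,.1,.16,.2):
        r=q[abs(q[:,1]-y)<.006]
        if len(r):print(round(y,2),r[:,0].min().round(4),r[:,0].max().round(4),end=' | ')
    for k in 'socket_mid','drum_mid','race_mid','squeeze_mid':print(k,[x['centre'] for x in find_in(c,k)[:1]])
E
```

```text
15.15 [ 0.4112 -0.2054  0.2569] -93.82329346880569 [ 0.6 -0.4  0.5]
scene -0.055 [ 0.5768 -0.055   0.1035] 0.1072
scene -0.045 [ 0.5765 -0.0442  0.1038] 0.1078
scene -0.035 [ 0.5772 -0.0355  0.1031] 0.1069
scene -0.02 [ 0.5769 -0.0209  0.1015] 0.1061
scene -0.01 [ 0.5768 -0.0101  0.1019] 0.1045
head [0.58914605 0.201261   0.09748417]
((0.5872660875320435, 0.19059468805789948), (0.1802380234003067, 0.13077369332313538), 87.0665512084961)
0.04 0.5685 0.5943 | 0.1 0.5683 0.5975 | 0.16 0.5708 0.6006 | 0.2 0.5743 0.6028 | socket_mid [[0.6814, 0.031, 0.0447]]
drum_mid [[0.4842, -0.1067, 0.0534]]
race_mid [[0.4903, 0.1791, 0.0228]]
squeeze_mid [[0.6631, -0.1208, 0.0858]]
side -0.055 [ 0.567  -0.0533  0.1044] 0.107
side -0.045 [ 0.5666 -0.0457  0.1046] 0.107
side -0.035 [ 0.5684 -0.0341  0.1043] 0.1071
side -0.02 [ 0.5675 -0.0223  0.1015] 0.1047
side -0.01 [ 0.5706 -0.0108  0.1022] 0.1044
head [0.58255179 0.20416551 0.09817922]
((0.5839365124702454, 0.19139660894870758), (0.18224667012691498, 0.13197362422943115), 86.59900665283203)
0.04 0.5586 0.5912 | 0.1 0.5636 0.5936 | 0.16 0.5659 0.5983 | 0.2 0.5694 0.5981 | socket_mid [[0.6767, 0.0368, 0.0346]]
drum_mid [[0.4725, -0.0979, 0.0356]]
race_mid [[0.4847, 0.1816, 0.02]]
squeeze_mid [[0.6441, -0.1167, 0.0776]]
```

View pics/dside.png

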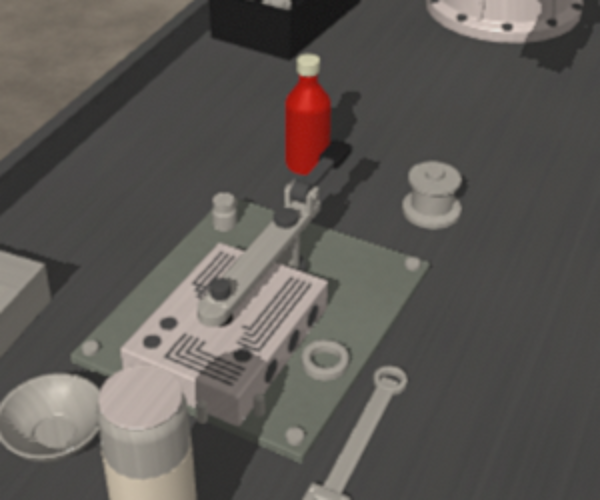

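View pics/dscene.png

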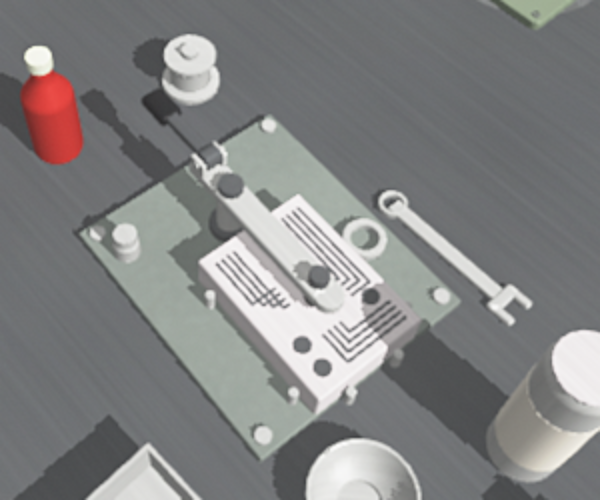

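The lever lies level, with its handle top at 104 mm. The spindle head has dropped about 3 to 4 mm and the strap is still on its stop. The valve body and the other items have not moved.

```bash
python3 -c "
from workcell import *
print(close_job())"
```

```text
the job is handed in; nothing more can be done
None
```

The valve body is clamped, and I handed the job in at about 16 s of robot time. I swung the strap with the shut fingers until it met its stop. Then I backed off, pushed the lever outward and down to its stop, and retracted.

**Last checks, from both cameras:**
- **Strap:** it lies at about 87° in the world frame, parallel to the valve body, which measures 86.6 to 87.1°. It stayed there after I withdrew the fingers.
- **Lever:** the handle is level, with its top at about 104 mm as specified, and pressing further moved it less than 1 mm.
- **Pad:** its spindle head reads about 97.5 to 98 mm. That is a drop of roughly 2 to 3 mm from my depth readings before the push, against the nominal 4.2 mm. I put the difference down to depth noise.
- **Valve body:** it did not move, to within 0.5 mm.
- **Loose items:** I re-measured the socket, drum, race and squeeze bottle. They agree with the first measurements to within the detector's 4 mm accuracy, except the bottle, where I had only one reliable first reading. I checked the spray can, dish and wrench only by eye in the pictures, and they look unchanged.

**One early estimate was wrong:** I first took the fixture yaw as -14°, assuming the strap was parked at exactly 0. The valve body and plate edges gave -3.3°. Because of this, the fingers pressed about 42 N sideways (about 51 N in all) against the stopped strap, as the strap met its stop earlier than planned. The final push on the lever also reached about 38 N. Both loads were on the fingers, not the gripper body, and below the 120 N wrist limit.

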